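# Seat the round mirror in its three-point mount

## Robot

A 6-joint arm with a two-finger parallel gripper is mounted at the origin on a cart in front of the work surface, level with it; the furniture and walls round the work are solid. World frame = base frame: x ahead of the robot, y to its left, z up, the work surface at z = 0. Lengths are in mm, angles in degrees, forces in N, time in s.
With the tool pointing down it reaches from about 350 to 950 mm from the base axis. Payload 17.4 kg.
Tool frame: the origin (TCP) lies midway between the tips of the shut fingers; the grasp point (between the pads) lies 19 mm behind it; z points along the fingers, y is the line along which they close (so a half turn about z gives the same grasp; the last joint's range is limited). The gripper opens to 93 mm and grips with 3 to 60 N. Pads are 15 mm wide; open, the fingers measure 128 mm over their backs; the gripper's body (75 mm by 188 mm) begins 65 mm behind the grasp point.
Start: joints at [67.105, 6.646, 82.598, -0, 90.757, -2.166], TCP at [238.93, 631.304, 218.646] pointing down, gripper open.
Joint ranges: [-162.19, 162.19], [-47.58, 125.68], [4.15, 143.07], [-65.23, 245.23], [0.69, 171.88], [-170.13, 170.13]. Speed limits (degrees/s): [108.29, 108.29, 127.2, 180, 180, 180].

## Interface

Orientations are given as a 3x3 rotation matrix whose columns are the frame's x, y, z axes.
In Python, from cell import sensors, optics, workorder gives the robot as it stands.
- The arm moves only by the shell command python3 -m inch [OPENING], which reads ROWS from standard input. ROWS is one flat JSON list of numbers that holds 1 to 5 rows one after another, with no inner brackets; each row has 6 numbers: dx, dy, dz in fractions of the full range, 1 being 0.5 m, then a rotation vector rx, ry, rz in fractions of the full range, 1 being 2 pi rad; each row shifts and turns the commanded pose from where the row before left it, along the tool's axes as they then stand; what a row does not reach is not made up. A row lasts 1/8 s, in which the tool goes at most 62.5 mm and 10.7 degrees, less where a joint would pass 70% of its speed; a pose out of reach is approached as far as the arm can. OPENING is the finger opening in mm, set as the command begins (- or left out keeps the last). The fingers move at their own pace and stop on an object; the grip force is fixed at half the most. Time passes only in rows, so rows that do not move let the fingers close. It prints the time, the measured TCP pose, the force, the opening and the grip force at its end. A shift or turn number past 1, either way, is cut back to 1. Input that does not fit is refused with a message, and nothing moves.
- sensors.get_obs(): the state, without advancing time (a new reading comes with each control period).
- optics.get_image(name): name is "side" or "top"; returns the picture (480x640x3 uint8, blue, green, red); there is no depth.
- optics.camera_params(name): a dict with "camera_matrix" (3x3 intrinsics, pixels), "pose" (4x4, takes a point from camera to world coordinates). Camera axes: x right, y up, looking along -z (the intrinsics and any distortion apply to the point x, -y, -z); pixel columns grow to the right and rows downward; lengths in mm; the calibration is good to about 2 mm. A picture is of the moment at which its call begins. camera_params takes no time and is no camera call.
- workorder.close_job(): hands the job in; it is judged then, once.
The state is a dict: "time_s": time; "joints": joint angles; "dq": joint speeds; "joint_efforts": joint torques, N m; "position": TCP position; "tool_rot": TCP orientation; "wrist_force": force on the tool from outside, world axes, zero at the start; "torque": the same for the moment, N m; "grip_width": finger opening in mm; "grasp_force": force on a finger pad.
Only numpy, scipy, OpenCV 4.12 (cv2) and the standard library are available. Lean on these libraries where they do the work, as an engineer would, in place of code of your own. Each camera call takes 0.05 s, during which the arm holds its last target. There are 200 camera calls.

## Task

Take the round mirror off the petri dish, keeping it as it lies with the bossed back up, and fit it into the mirror mount on the worktop, between the spring plunger and the two pins. Then press it down until it bears on all three foot screws and cannot rock, and leave it there, held by the plunger, with the other things undisturbed. The height of the mount's stage and of each screw is unknown and differs each time, so go by feel: no pin, screw or plunger may ever press on the glass mirror with more than 20 N.

Things in the scene. Friction and masses are not known exactly. Their poses are not given: they have to be found in the camera images.
- mirror: loose round mirror in a steel cell: disc 50 mm across, 22 mm thick, lower edge chamfered, 0.25 kg, on a petri dish, back up. Origin: centre of its underside, z up. Grip across its diameter, fingertips 17 mm below its rim top, firmly (45 N) or it pitches when the ball pushes. A domed boss 12 mm across, 3 mm high in the middle of its back may be pressed with closed fingers.
- mount: fixed aluminium mount. Base plate 132 x 92 x 10 mm (mount x -86 to +46 mm) bears a stage plate 118 x 78 mm, clamped so that its top lies 24 to 32 mm above the worktop, unknown and different each time; heights 's' below are above the stage top. Origin: on the worktop on the seat axis, where the mirror's centre goes; z up, x from plunger to pins. Fingers have room on the +y and -y sides.
- pin_side (a point): point on the base, 23 mm from the seat axis to mount +x, midway between the two pins. Pins: on the stage 30 mm from the seat axis, 40 degrees to either side of mount x, 6 mm thick with a 10 mm ball on top, tops at s = 28 mm. Feel for their height: lower the mirror, its centre 14 mm to +x of the seat axis, until it touches both pin tops (about 4 N), then lift it 2 mm.
- plunger_side (a point): point on the base under the ball of the sprung plunger (steel ball 16 mm, centre s = 32.8 mm), at rest 29 mm from the seat axis to mount -x, 4 mm into the mirror's place. It yields 8 mm along -x at 4.9 N plus 0.7 N per mm. From 2 mm above the pins push it back with the mirror's side until the mirror is 2.5 mm past the seat axis, then lower 16 mm. Its block: x -46 to -76 mm, s = 45 mm high.
- seat (a point): point on the base on the seat axis (10 mm up). Round it stand three foot screws, 21 mm out: one towards the plunger, two at 45 degrees to mount x; tops at s = 6 to 8 mm, each unknown; they do not give. Ball and pins hold a mirror up by friction: 2 to 8 N slides it down, past the ball, then it stops hard. A press of 14 to 18 N on the boss seats it on all three.
- tape_roll: a roll of tape, 100 mm across and 25 mm high, loose bystander: leave alone. Origin: centre of its underside.
- marker_black: a felt pen 135 mm long, loose bystander: leave alone.
- tweezers: steel tweezers 130 mm long, 13 mm high, loose bystander lying between dish and mount: leave alone.
Mind the look-alikes: they are no part of the job. What is shaped like the mount but red is not meant. What is meant by the mirror is not yellow, and is the larger of those in its own colour.

How it is judged:
By the outcome, as a careful person would: the job done as asked, in the order asked, and still so for the second after the job is handed in, with the robot touching nothing.
It also fails if it takes over 64 s, if anything falls off the work surface, if the arm or the gripper's body presses on something with over 40 N, if the wrist force passes 120 N, or if a joint passes its speed limit or range.

## Working session

There is one attempt and no reset: what is moved stays moved. The work goes in short steps, Python scripts to look and compute and a shell command to move; the robot and the scene stay as the last step left them, time stands still between calls to the robot, and variables do not carry over. Pictures are saved under pics/ and viewed, at most 10 in all, crops included, and the job is handed in when it is done.

```bash
ls; mkdir -p pics
python3 - <<'E'
from cell import sensors, optics
import cv2,numpy as np
np.set_printoptions(suppress=True,precision=3)
for n in("side","top"):
    im=optics.get_image(n);cv2.imwrite(f"pics/{n}0.png",im)
    p=optics.camera_params(n);print(n,p)
o=sensors.get_obs();print(o)
E
```

```text
pics
side {'camera_matrix': array([[488.27 ,   0.   , 317.408],
       [  0.   , 488.27 , 239.355],
       [  0.   ,   0.   ,   1.   ]]), 'pose': array([[  -0.817,    0.2  ,   -0.541,  -45.214],
       [  -0.576,   -0.259,    0.775, 1024.236],
       [   0.016,    0.945,    0.327,  428.071],
       [   0.   ,    0.   ,    0.   ,    1.   ]])}
top {'camera_matrix': array([[530.763,   0.   , 313.172],
       [  0.   , 530.763, 238.977],
       [  0.   ,   0.   ,   1.   ]]), 'pose': array([[  0.014,   0.992,  -0.124, 432.114],
       [ -1.   ,   0.014,  -0.002, 146.519],
       [ -0.   ,   0.124,   0.992, 990.209],
       [  0.   ,   0.   ,   0.   ,   1.   ]])}
{'time_s': 0.1, 'joints': array([67.105,  6.673, 82.632, -0.   , 90.756, -2.165]), 'dq': array([-0.024, -0.117, -0.157,  0.109, -0.009,  0.021]), 'joint_efforts': array([  0.001, -72.29 , -62.386,   0.078,   0.023,  -0.   ]), 'position': array([238.857, 631.134, 217.965]), 'tool_rot': array([[-0.935,  0.354, -0.   ],
       [ 0.354,  0.935, -0.001],
       [ 0.   , -0.001, -1.   ]]), 'wrist_force': array([ 0.301, -0.063, -0.703]), 'torque': array([-0.019,  0.038, -0.015]), 'grasp_force': 0.0, 'grip_width': 93.27119773134689}
```

View pics/top0.png

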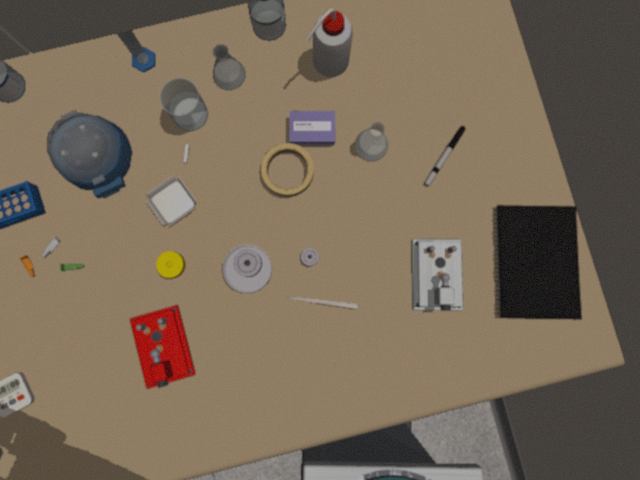

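View pics/side0.png

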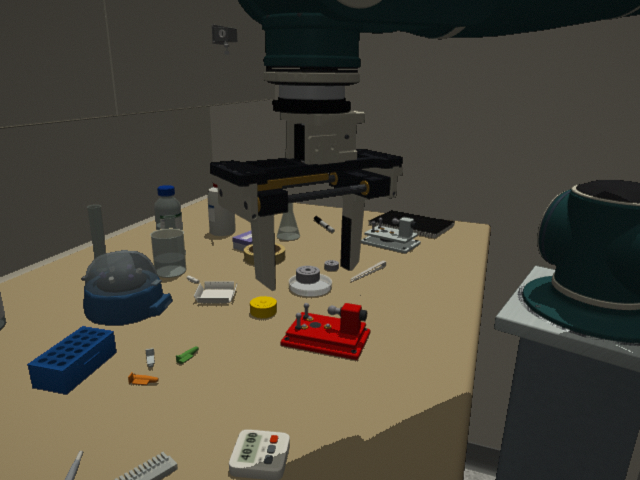

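The top view shows the mirror on its dish at about (247,264), the aluminium mount at (438,274) with its plunger block towards the image bottom, and the red look-alike at (162,347). The small look-alike mirror is at (310,257), the tweezers at (323,302), the tape at (287,170) and the pen at (445,155). In the side view the mirror is at (308,275) and the mount at (392,234). I'll crop in closer on these.

Run:
```python
import cv2,numpy as np
t=cv2.imread("pics/top0.png");s=cv2.imread("pics/side0.png")
f=lambda im,x,y,w,h,k:cv2.resize(im[y:y+h,x:x+w],None,fx=k,fy=k,interpolation=cv2.INTER_CUBIC)
a=f(t,212,234,80,60,5);b=f(t,400,230,80,90,5)
c=f(s,280,255,80,50,5);d=f(s,355,205,80,50,5)
o=np.zeros((600,800,3),np.uint8)
o[:300,:400]=a;o[:450,400:]=b;
o[300:550,:400]=c
cv2.imwrite("pics/crop.png",np.clip(o*1.5,0,255).astype(np.uint8))
```

```text
(no output)
```

View pics/crop.png

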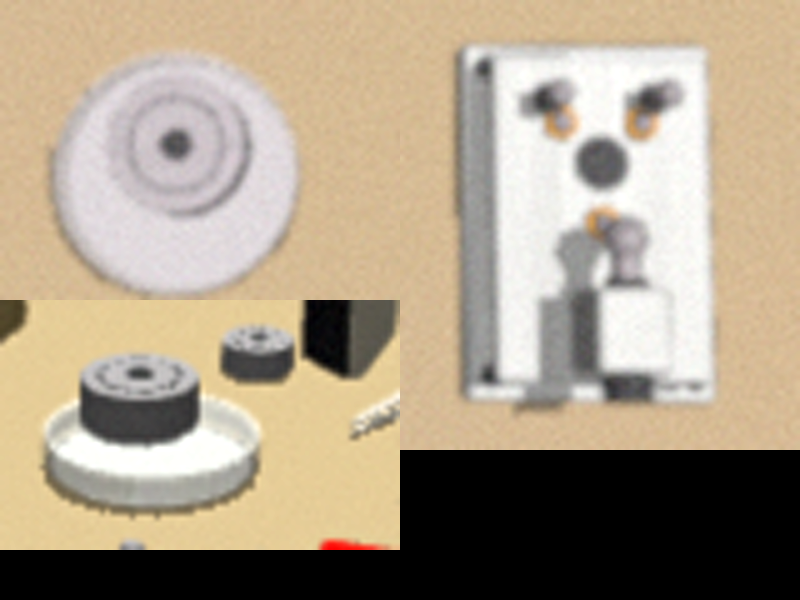

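The crops show the dark boss centre near top px (247.4,262.8) and side px (308,270). On the mount, the seat hole is near top px (440.4,262.6), orange-ringed screws surround it, the pins are at the top and the plunger is at the bottom. Next I'll measure these precisely.

```bash
cat > h.py <<'E'
import cv2,numpy as np
from cell import sensors,optics
np.set_printoptions(suppress=True,precision=2)
def ray(n,uv):
    p=optics.camera_params(n);K=p["camera_matrix"];T=p["pose"]
    d=np.linalg.solve(K,[uv[0],uv[1],1]);return T[:3,3],T[:3,:3]@(d*[1,-1,-1])
def plane(n,uv,z):
    c,d=ray(n,uv);return c+d*(z-c[2])/d[2]
def tri(a,b):
    c1,d1=ray("top",a);c2,d2=ray("side",b)
    s=np.linalg.lstsq(np.c_[d1,-d2],c2-c1,rcond=None)[0]
    p,q=c1+s[0]*d1,c2+s[1]*d2;return (p+q)/2,np.linalg.norm(p-q)
def proj(n,P):
    p=optics.camera_params(n);K=p["camera_matrix"];T=p["pose"]
    c=T[:3,:3].T@(np.array(P)-T[:3,3]);q=K@(c*[1,-1,-1]);return q[:2]/q[2]
def dark(im,x,y,w,h,thr):
    g=cv2.GaussianBlur(im,(3,3),0)[y:y+h,x:x+w].max(2)
    n,l,s,c=cv2.connectedComponentsWithStats((g<thr).astype(np.uint8))
    return [(c[i]+[x,y],s[i,4]) for i in range(1,n)]
E
python3 - <<'E'
from h import *
t=cv2.imread("pics/top0.png");s=cv2.imread("pics/side0.png")
print("boss top",dark(t,238,254,18,18,115)); print("boss side",dark(s,302,264,13,10,80))
print("hole",dark(t,430,253,20,18,110))
sat=cv2.cvtColor(t,cv2.COLOR_BGR2HSV)[...,1]
m=(sat<60).astype(np.uint8)
m2=np.zeros_like(m);m2[225:325,400:480]=m[225:325,400:480]
m2=cv2.morphologyEx(m2,cv2.MORPH_OPEN,np.ones((3,3)))
c=max(cv2.findContours(m2,0,2)[0],key=cv2.contourArea);r=cv2.minAreaRect(c);print("mount rect",r)
for p in cv2.boxPoints(r):print(p,plane("top",p,10),plane("top",p,28))
# dish outline
m3=np.zeros_like(m);m3[236:300,215:280]=m[236:300,215:280]
c=max(cv2.findContours(m3,0,2)[0],key=cv2.contourArea);print("dish",cv2.minEnclosingCircle(c),cv2.fitEllipse(c))
# orange rings
hsv=cv2.cvtColor(t,cv2.COLOR_BGR2HSV)[245:285,420:465];
bad=((hsv[...,1]>90)).astype(np.uint8)
n,l,st,ce=cv2.connectedComponentsWithStats(bad);print([(ce[i]+[420,245],st[i,4]) for i in range(1,n)])
P,e=tri((247.3,262.7),(308,269.8));print("boss tri",P,e)
print("hole plane",plane("top",(440.1,262.3),28))
E
```

```text
boss top [(array([246.84, 262.41]), np.int32(37))]
boss side [(array([307.5 , 269.33]), np.int32(6))]
hole [(array([430.5, 253. ]), np.int32(2)), (array([448., 253.]), np.int32(3)), (array([439.73, 262.27]), np.int32(81))]
mount rect ((436.947265625, 274.04559326171875), (72.79196166992188, 51.09899139404297), 88.97696685791016)
[410.75 238.11] [558.5  -33.36  10.  ] [556.18 -30.06  28.  ]
[461.84 237.2 ] [ 561.53 -128.49   10.  ] [ 559.15 -123.44   28.  ]
[463.14 309.98] [ 427.19 -128.08   10.  ] [ 427.28 -123.04   28.  ]
[412.05 310.89] [424.24 -34.55  10.  ] [424.39 -31.22  28.  ]
dish ((246.57142639160156, 268.1428527832031), 25.259971618652344) ((246.68804931640625, 268.3337097167969), (48.84990310668945, 49.62505340576172), 54.70341873168945)
[(array([446.5 , 254.67]), np.int32(12)), (array([430.44, 255.  ]), np.int32(9)), (array([438.88, 273.75]), np.int32(8))]
boss tri [506.19 266.07  36.77] 0.35867815409005044
hole plane [512.61 -82.99  28.  ]
```

Boss at (506.2, 266.1, 36.8), seat at about (512.7, -82), and mount x at about 1.5° from world x. These agree with the sizes given. Moving above the mirror now.

Careful with the scale: shifts go in shares of 0.5 m and turns go in shares of 2 pi rad. That gives: -48 mm is -0.096, -40 mm is -0.08.

```bash
echo '[-0.08, -0.052, 0, 0, 0, 0, -0.096, -0.062, 0, 0, 0, 0, -0.096, -0.062, 0, 0, 0, 0, -0.096, -0.062, 0, 0, 0, 0, -0.096, -0.062, 0, 0, 0, 0]' | python3 -m inch 72; echo '[-0.096, -0.062, 0, 0, 0, 0, -0.096, -0.062, 0, 0, 0, 0, -0.072, -0.048, 0.04, 0, 0, -0.0206, 0, 0, 0.08, 0, 0, -0.0206, 0, 0, 0.08, 0, 0, -0.0206]' | python3 -m inch; echo '[0, 0, 0, 0, 0, 0, 0, 0, 0, 0, 0, 0]' | python3 -m inch
python3 - <<'E'
from h import *
o=sensors.get_obs();R=o["tool_rot"];p=o["position"];print(p,R,o["wrist_force"],o["grip_width"])
print("tool delta to mirror tip z17",R.T@(np.array([506.2,266.1,17])-p))
im=optics.get_image("side");cv2.imwrite("pics/s1.png",cv2.resize(im[190:340,200:400],None,fx=4,fy=4))
E
```

```text
time_s: 0.72
position: [403.5, 407.2, 218.4]
tool_rot: [[-0.935, 0.354, -0.0], [0.354, 0.935, -0.0], [0.0, -0.0, -1.0]]
wrist_force: [0.8, 1.1, 0.4]
grip_width: 72.0
grasp_force: 0.0
time_s: 1.35
position: [496.1, 281.0, 117.4]
tool_rot: [[-1.0, -0.029, 0.0], [-0.029, 1.0, 0.0], [-0.0, 0.0, -1.0]]
wrist_force: [0.8, 0.5, -0.7]
grip_width: 72.0
grasp_force: 0.0
time_s: 1.6
position: [496.3, 282.1, 120.3]
tool_rot: [[-1.0, -0.023, 0.001], [-0.023, 1.0, 0.001], [-0.001, 0.001, -1.0]]
wrist_force: [-0.4, -0.5, 0.1]
grip_width: 72.3
grasp_force: 0.0
[496.26 282.08 120.3 ] [[-1.   -0.02  0.  ]
 [-0.02  1.    0.  ]
 [-0.    0.   -1.  ]] [-0.44 -0.54  0.09] 72.32845103442477
tool delta to mirror tip z17 [ -9.45 -16.26 103.3 ]
```

View pics/s1.png

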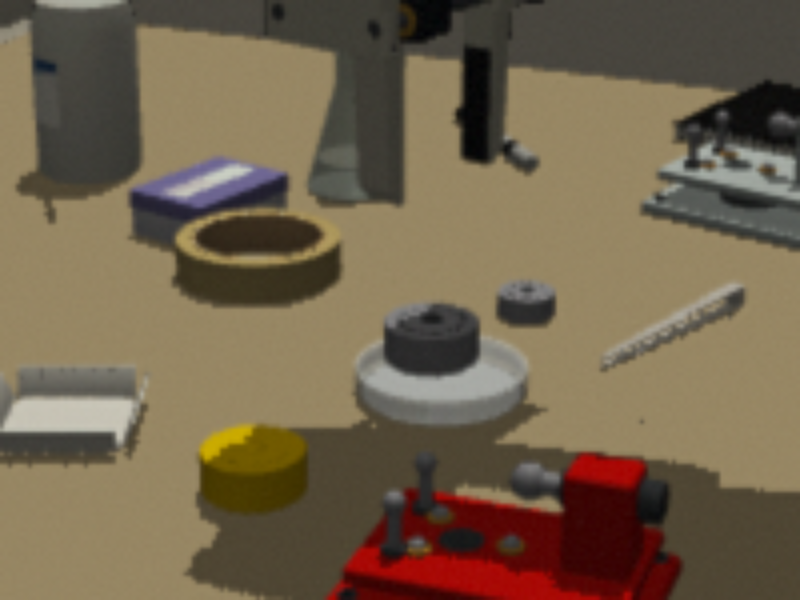

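The gripper is open above the mirror, which sits at crop (432,340) inside the dish's low rim. The way down is clear.

Converted, 30 mm is 0.06, 20 mm is 0.04.

```bash
echo '[-0.019, -0.0326, 0.04, 0, 0, 0, 0, 0, 0.06, 0, 0, 0, 0, 0, 0.06, 0, 0, 0, 0, 0, 0.026, 0, 0, 0, 0, 0, 0, 0, 0, 0]' | python3 -m inch 66; echo '[0, 0, 0.01, 0, 0, 0, 0, 0, 0.006, 0, 0, 0, 0, 0, 0.004, 0, 0, 0, 0, 0, 0, 0, 0, 0, 0, 0, 0, 0, 0, 0]' | python3 -m inch
python3 - <<'E'
from h import *
o=sensors.get_obs();R=o["tool_rot"];p=o["position"];print(p,R,o["wrist_force"],o["grip_width"])
im=optics.get_image("side");cv2.imwrite("pics/s2.png",cv2.resize(im[225:315,250:370],None,fx=5,fy=5))
E
```

```text
time_s: 2.28
position: [505.7, 265.2, 25.2]
tool_rot: [[-1.0, -0.025, -0.001], [-0.025, 1.0, -0.0], [0.001, -0.0, -1.0]]
wrist_force: [-0.7, 0.3, 0.2]
grip_width: 65.8
grasp_force: 0.0
time_s: 2.9
position: [505.8, 265.7, 15.8]
tool_rot: [[-1.0, -0.026, 0.0], [-0.026, 1.0, 0.0], [-0.0, 0.0, -1.0]]
wrist_force: [0.2, -0.4, 0.4]
grip_width: 66.2
grasp_force: 0.3
[505.77 265.72  15.76] [[-1.   -0.03  0.  ]
 [-0.03  1.    0.  ]
 [-0.    0.   -1.  ]] [ 0.17 -0.45  0.42] 66.15487002612552
```

View pics/s2.png

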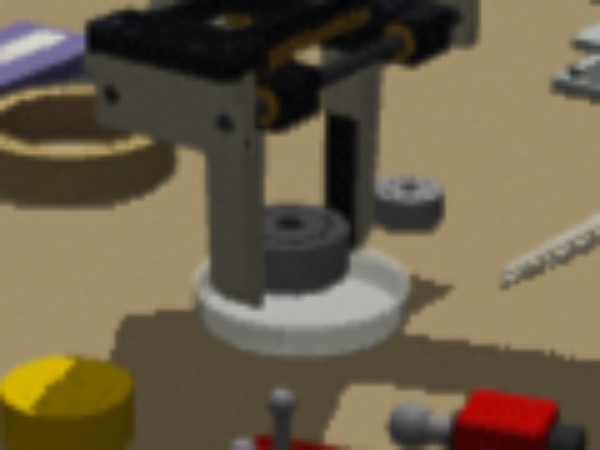

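The fingers straddle the mirror (crop (300,240)) at the right depth and clear of the dish rim. Closing.

Converted, -30 mm is -0.06, -15 mm is -0.03.

```bash
echo '[0, 0, 0, 0, 0, 0, 0, 0, 0, 0, 0, 0, 0, 0, 0, 0, 0, 0, 0, 0, 0, 0, 0, 0, 0, 0, 0, 0, 0, 0]' | python3 -m inch 40;  echo '[0, 0, 0, 0, 0, 0, 0, 0, 0, 0, 0, 0, 0, 0, 0, 0, 0, 0]' | python3 -m inch 0; echo '[0, 0, -0.01, 0, 0, 0, 0, 0, -0.02, 0, 0, 0, 0, 0, -0.03, 0, 0, 0, 0, 0, -0.06, 0, 0, 0, 0, 0, -0.06, 0, 0, 0]' | python3 -m inch; echo '[0, 0, -0.03, 0, 0, 0, 0, 0, 0, 0, 0, 0, 0, 0, 0, 0, 0, 0, 0, 0, 0, 0, 0, 0]' | python3 -m inch
python3 - <<'E'
from h import *
o=sensors.get_obs();print(o["position"],o["wrist_force"],o["torque"],o["grip_width"],o["grasp_force"])
im=optics.get_image("side");cv2.imwrite("pics/s3.png",im)
t=optics.get_image("top");cv2.imwrite("pics/t3.png",t)
E
```

```text
time_s: 3.58
position: [505.8, 265.7, 15.8]
tool_rot: [[-1.0, -0.026, 0.0], [-0.026, 1.0, 0.0], [-0.0, 0.0, -1.0]]
wrist_force: [-0.6, 0.6, 2.9]
grip_width: 49.7
grasp_force: 30.4
time_s: 3.95
position: [505.8, 265.8, 15.8]
tool_rot: [[-1.0, -0.026, 0.0], [-0.026, 1.0, 0.0], [-0.0, 0.0, -1.0]]
wrist_force: [-0.2, 1.1, 4.7]
grip_width: 49.5
grasp_force: 30.7
time_s: 4.58
position: [505.7, 265.6, 107.5]
tool_rot: [[-1.0, -0.026, 0.0], [-0.026, 1.0, 0.0], [-0.0, 0.0, -1.0]]
wrist_force: [0.4, 0.6, -2.6]
grip_width: 49.2
grasp_force: 30.0
time_s: 5.08
position: [505.3, 265.5, 119.4]
tool_rot: [[-1.0, -0.026, -0.002], [-0.026, 1.0, -0.001], [0.002, -0.001, -1.0]]
wrist_force: [0.4, -0.4, -3.1]
grip_width: 49.1
grasp_force: 30.0
[505.33 265.49 119.43] [ 0.42 -0.35 -3.07] [ 0.03  0.   -0.  ] 49.11926719231677 29.999475181102753
```

Converted, -45 mm is -0.09, -40 mm is -0.08.

```bash
echo '[-0.002, -0.04, 0, 0, 0, 0, -0.002, -0.08, 0, 0, 0, 0, -0.004, -0.09, 0, 0, 0, 0, -0.004, -0.09, 0, 0, 0, 0, -0.004, -0.09, 0, 0, 0, 0]' | python3 -m inch; echo '[-0.004, -0.09, 0, 0, 0, 0, -0.004, -0.09, 0, 0, 0, 0, 0, -0.08, 0, 0, 0, 0, 0, -0.045, 0, 0, 0, 0, 0, 0, 0, 0, 0, 0]' | python3 -m inch;echo '[0, 0, 0.04, 0, 0, 0, 0, 0, 0, 0, 0, 0, 0, 0, 0, 0, 0, 0]' | python3 -m inch
python3 - <<'E'
from h import *
o=sensors.get_obs();R=o["tool_rot"];p=o["position"];print(p,R,o["wrist_force"],o["torque"],o["grip_width"])
print(R.T@(np.array([526.3,-81.6,p[2]])-p))
a=optics.get_image("side");b=optics.get_image("top")
k=np.zeros((600,800,3),np.uint8)
x,y=proj("side",p).astype(int);x2,y2=proj("top",p).astype(int);print(x,y,x2,y2)
k[:400,:]=cv2.resize(a[y-50:y+50,x-100:x+100],(800,400));k[400:,:]=cv2.resize(b[y2-35:y2+35,x2-140:x2+140],(800,200))
cv2.imwrite("pics/s4.png",np.clip(k*1.4,0,255).astype(np.uint8));cv2.imwrite("pics/s4f.png",a)
E
```

```text
time_s: 5.8
position: [518.4, 68.7, 120.6]
tool_rot: [[-1.0, -0.026, 0.0], [-0.026, 1.0, -0.0], [-0.0, -0.0, -1.0]]
wrist_force: [0.7, -0.0, -2.6]
grip_width: 49.3
grasp_force: 30.0
time_s: 6.42
position: [526.1, -83.3, 120.5]
tool_rot: [[-1.0, -0.023, -0.0], [-0.023, 1.0, -0.0], [0.0, -0.0, -1.0]]
wrist_force: [-0.1, 0.9, -3.6]
grip_width: 49.0
grasp_force: 30.0
time_s: 6.8
position: [526.5, -80.8, 100.4]
tool_rot: [[-1.0, -0.027, -0.001], [-0.027, 1.0, 0.0], [0.001, 0.0, -1.0]]
wrist_force: [-0.4, -0.3, -1.6]
grip_width: 49.7
grasp_force: 30.0
[526.53 -80.8  100.35] [[-1.   -0.03 -0.  ]
 [-0.03  1.    0.  ]
 [ 0.    0.   -1.  ]] [-0.37 -0.28 -1.63] [-0.03  0.01  0.05] 49.65086438846638
[ 0.25 -0.79  0.  ]
380 204 448 250
```

View pics/s4.png

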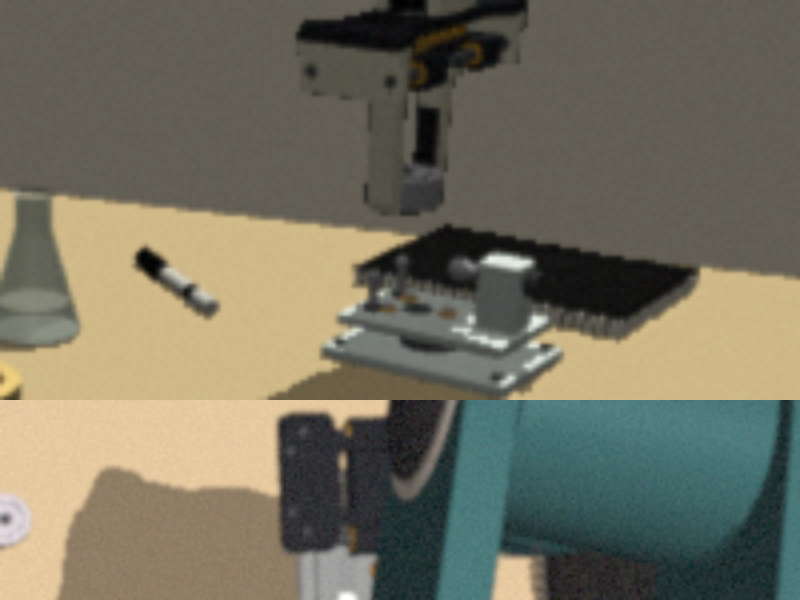

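The mirror hangs level between the fingers above the mount (crop (420,190)). The pins are at (373,275) and (402,262), and the seat hole is at (420,308). I'll triangulate the pins and the hole.

Run:
```python
from h import *
t=cv2.imread("pics/top0.png");s=cv2.imread("pics/s4f.png")
print("hole side",dark(s,376,226,20,12,95))
for nm,a,b in(("hole",(439.9,262.4),(384.8,231.2)),("pin+y",(431.8,248.4),(373,222.6)),("pin-y",(453.2,248.6),(380.4,219.4))):
    print(nm,*tri(a,b))
g=t[240:256,425:460].min(2);print(g.astype(int)[:, ::1])
```

```text
hole side [(array([385.14, 231.31]), np.int32(228))]
hole [511.38 -82.63  29.92] 1.998767281515001
pin+y [535.32 -62.25  54.01] 0.8571998469003238
pin-y [ 534.88 -100.59   53.78] 0.5905630890023414
[[135 136 134 132 135 138 137 135 140 153 151 149 154 153 150 149 153 152
  150 152 148 150 148 146 152 151 153 152 150 151 155 156 155 153 150]
 [147 143 143 142 144 144 142 147 152 158 161 160 158 162 162 157 158 160
  156 158 160 155 157 156 159 157 158 158 158 157 158 157 155 157 156]
 [160 156 156 159 158 156 159 158 158 159 164 164 161 161 163 158 159 161
  163 163 159 161 159 158 159 159 157 156 154 159 157 159 157 157 157]
 [165 160 161 161 162 159 163 161 163 168 168 160 164 166 165 164 161 167
  169 168 167 161 161 164 163 160 160 162 165 165 163 164 163 164 160]
 [167 163 162 164 163 159 162 160 163 166 167 163 164 166 165 166 163 168
  170 168 168 164 166 164 165 166 166 163 163 162 162 166 166 163 164]
 [165 164 161 159 156 148 144 143 149 159 166 170 166 164 166 165 167 169
  171 168 167 167 168 162 166 158 156 150 144 150 154 165 164 167 165]
 [166 160 148 131 123 119 111 11
[... 718 characters left out ...]
  64  73  95 129 157 166 167 167 165 165 163 167
  168 148 108  77  65  52  53  52  58  81 111 130 144 155 163 165 166]
 [104  98  89  74  58  63  76  86  96 117 146 164 166 165 164 165 167 163
  167 147 100  64  56  61  60  67  76 116 140 159 159 165 164 169 167]
 [128 126 127 109  73  67  89 109 108 106 131 156 166 165 162 165 163 167
  166 142  90  59  76  92  94  86 107 145 159 166 168 163 167 165 167]
 [159 150 153 130  78  69 100 110 115 108 120 159 165 165 166 164 163 170
  168 142  87  62  89 106 113  97 117 153 165 167 163 167 165 165 164]
 [165 163 161 137  82  61  81 101 100  98 124 158 165 161 165 164 165 170
  165 141  82  64  83 103 101  96 120 155 167 165 166 167 165 164 165]]
```

Converted, 12 mm is 0.024, 5 mm is 0.01.

```bash
echo '[0.001, -0.0018, 0.024, 0, 0, 0, 0, 0, 0.024, 0, 0, 0, 0, 0, 0.01, 0, 0, 0, 0, 0, 0.002, 0, 0, 0, 0, 0, 0, 0, 0, 0]' | python3 -m inch | grep -E "pos|force"; for i in 1 2; do echo '[0, 0, 0.002, 0, 0, 0, 0, 0, 0.002, 0, 0, 0, 0, 0, 0, 0, 0, 0]' | python3 -m inch| grep -E "pos|wrist"; done
```

```text
position: [526.3, -82.4, 70.8]
wrist_force: [0.2, -0.1, -3.3]
grasp_force: 30.0
position: [526.2, -82.3, 68.6]
wrist_force: [0.4, 0.4, -3.4]
position: [526.2, -82.3, 66.6]
wrist_force: [0.3, 0.6, -1.6]
```

Converted, 0.5 mm is 0.001.

```bash
echo '[0, 0.001, 0.001, 0, 0, 0, 0, 0, 0.001, 0, 0, 0, 0, 0, 0, 0, 0, 0]' | python3 -m inch| grep -E "pos|wrist"; echo '[0, 0, 0.001, 0, 0, 0, 0, 0, 0, 0, 0, 0]' | python3 -m inch| grep -E "pos|wrist"
```

```text
position: [526.2, -81.8, 65.6]
wrist_force: [0.4, -0.5, -3.2]
position: [526.2, -81.8, 65.1]
wrist_force: [-0.1, -0.2, -3.0]
```

Converted, 0.5 mm is 0.001.

```bash
echo '[0, 0, 0.001, 0, 0, 0, 0, 0, 0, 0, 0, 0]' | python3 -m inch| grep -E "pos|wrist"
```

```text
position: [526.2, -81.8, 64.6]
wrist_force: [-0.8, -0.0, -2.1]
```

Converted, 0.5 mm is 0.001.

```bash
echo '[0, 0, 0.001, 0, 0, 0, 0, 0, 0, 0, 0, 0]' | python3 -m inch| grep -E "pos|wrist"
```

```text
position: [526.1, -81.8, 64.1]
wrist_force: [-0.3, 1.1, -2.0]
```

Converted, 0.5 mm is 0.001.

```bash
echo '[0, 0, 0.001, 0, 0, 0, 0, 0, 0, 0, 0, 0]' | python3 -m inch| grep -E "pos|wrist"
```

```text
position: [526.2, -81.8, 63.6]
wrist_force: [0.8, -0.0, -2.5]
```

Converted, 0.4 mm is 0.0008.

```bash
echo '[0, 0, 0.0008, 0, 0, 0, 0, 0, 0, 0, 0, 0]' | python3 -m inch| grep -E "pos|wrist"
```

```text
position: [526.2, -81.8, 63.2]
wrist_force: [0.3, 0.4, -2.2]
```

Converted, 0.4 mm is 0.0008.

```bash
echo '[0, 0, 0.0008, 0, 0, 0, 0, 0, 0, 0, 0, 0]' | python3 -m inch| grep -E "pos|wrist"
```

```text
position: [526.2, -81.8, 62.8]
wrist_force: [-0.6, 0.3, -1.8]
```

Converted, 0.4 mm is 0.0008.

```bash
echo '[0, 0, 0.0008, 0, 0, 0, 0, 0, 0, 0, 0, 0]' | python3 -m inch| grep -E "pos|wrist"
```

```text
position: [526.2, -81.8, 62.4]
wrist_force: [0.6, -0.0, -3.4]
```

Converted, 0.3 mm is 0.0006.

```bash
echo '[0, 0, 0.0006, 0, 0, 0, 0, 0, 0, 0, 0, 0]' | python3 -m inch| grep -E "pos|wrist"
```

```text
position: [526.2, -81.8, 62.1]
wrist_force: [-0.2, -0.2, -3.1]
```

Converted, 0.4 mm is 0.0008.

```bash
echo '[0, 0, 0.0008, 0, 0, 0, 0, 0, 0, 0, 0, 0]' | python3 -m inch| grep -E "pos|wrist"
```

```text
position: [526.1, -81.8, 61.7]
wrist_force: [-0.1, 0.2, -2.2]
```

Converted, 0.4 mm is 0.0008.

```bash
echo '[0, 0, 0.0008, 0, 0, 0, 0, 0, 0, 0, 0, 0]' | python3 -m inch| grep -E "pos|wrist"
```

```text
position: [526.2, -81.8, 61.3]
wrist_force: [-0.8, 1.0, -4.1]
```

Converted, 0.3 mm is 0.0006.

```bash
echo '[0, 0, 0.0006, 0, 0, 0, 0, 0, 0, 0, 0, 0]' | python3 -m inch| grep -E "pos|wrist"
```

```text
position: [526.2, -81.8, 61.0]
wrist_force: [0.4, -0.7, -2.6]
```

Converted, 0.4 mm is 0.0008.

```bash
echo '[0, 0, 0.0008, 0, 0, 0, 0, 0, 0, 0, 0, 0]' | python3 -m inch| grep -E "pos|wrist"
```

```text
position: [526.2, -81.8, 60.6]
wrist_force: [-1.5, -0.1, -2.6]
```

Converted, 0.4 mm is 0.0008.

```bash
echo '[0, 0, 0.0008, 0, 0, 0, 0, 0, 0, 0, 0, 0]' | python3 -m inch| grep -E "pos|wrist"
```

```text
position: [526.1, -81.8, 60.2]
wrist_force: [-0.1, 0.1, -1.8]
```

Converted, 0.3 mm is 0.0006.

```bash
echo '[0, 0, 0.0006, 0, 0, 0, 0, 0, 0, 0, 0, 0]' | python3 -m inch| grep -E "pos|wrist"
```

```text
position: [526.1, -81.8, 59.9]
wrist_force: [0.2, -0.6, -2.4]
```

Run:
```python
from h import *
a=optics.get_image("side");k=cv2.resize(a[180:260,340:440],(750,600),interpolation=cv2.INTER_CUBIC)
cv2.imwrite("pics/s5.png",np.clip(k*1.4,0,255).astype(np.uint8))
```

```text
(no output)
```

View pics/s5.png

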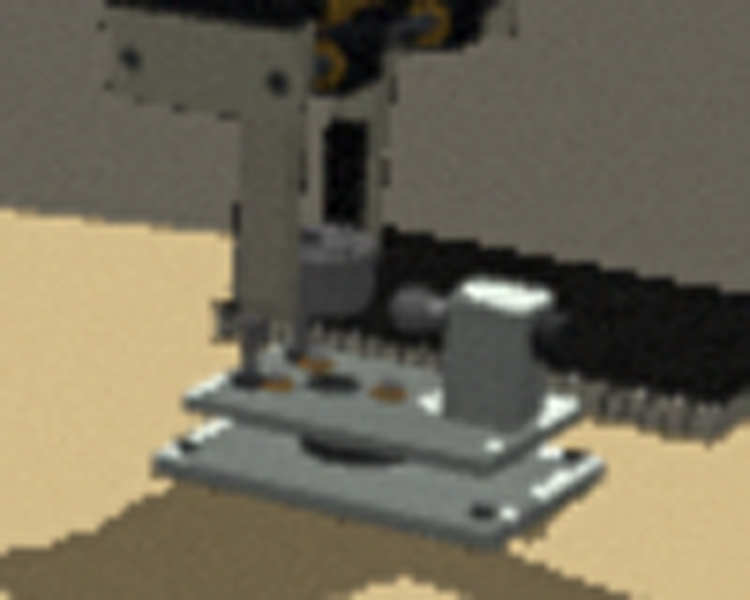

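The view shows the mirror (335,275) right above the pin heads and clear of the plunger ball at (415,305). Contact is still to come, so I'll keep going.

Converted, 0.4 mm is 0.0008.

```bash
echo '[0, 0, 0.0008, 0, 0, 0, 0, 0, 0, 0, 0, 0]' | python3 -m inch| grep -E "pos|wrist"
```

```text
position: [526.2, -81.8, 59.5]
wrist_force: [0.1, 0.8, -3.0]
```

Converted, 0.3 mm is 0.0006.

```bash
echo '[0, 0, 0.0006, 0, 0, 0, 0, 0, 0, 0, 0, 0]' | python3 -m inch| grep -E "pos|wrist"
```

```text
position: [526.2, -81.8, 59.3]
wrist_force: [1.2, -1.1, -2.6]
```

Converted, 0.3 mm is 0.0006.

```bash
echo '[0, 0, 0.0006, 0, 0, 0, 0, 0, 0, 0, 0, 0]' | python3 -m inch| grep -E "pos|wrist"
```

```text
position: [526.2, -81.8, 59.1]
wrist_force: [-1.1, -0.1, -0.4]
```

Converted, 0.3 mm is 0.0006.

```bash
echo '[0, 0, 0.0006, 0, 0, 0, 0, 0, 0, 0, 0, 0]' | python3 -m inch| grep -E "pos|wrist"
```

```text
position: [526.3, -81.8, 58.9]
wrist_force: [-2.4, 1.1, 3.9]
```

```bash
python3 -c "
from h import *
o=sensors.get_obs();print(o['position'],o['wrist_force'],o['torque'])"
```

```text
[526.26 -81.83  58.93] [-2.4   1.13  3.91] [ 0.09  0.36 -0.03]
```

Contact with the pins at TCP z≈59.1. Next: lift 2 mm, then push toward the plunger.

Converted, 2 mm is 0.004, -1.1 mm is -0.0022.

```bash
echo '[0, 0, -0.0024, 0, 0, 0, 0, 0, -0.0022, 0, 0, 0, 0.004, 0, 0, 0, 0, 0, 0.004, 0, 0, 0, 0, 0, 0.004, 0, 0, 0, 0, 0]' | python3 -m inch| grep -E "pos|wrist"; echo '[0.002, 0, 0, 0, 0, 0, 0, 0, 0, 0, 0, 0, 0, 0, 0, 0, 0, 0]' | python3 -m inch| grep -E "pos|wrist"
```

```text
position: [520.0, -82.0, 60.9]
wrist_force: [-0.4, -0.3, -2.4]
position: [519.2, -82.0, 61.0]
wrist_force: [0.2, 0.2, -2.6]
```

Converted, 1 mm is 0.002.

```bash
echo '[0.002, 0, 0, 0, 0, 0, 0, 0, 0, 0, 0, 0, 0, 0, 0, 0, 0, 0]' | python3 -m inch| grep -E "pos|wrist"
```

```text
position: [518.2, -82.0, 61.0]
wrist_force: [0.1, -0.1, -1.3]
```

Converted, 1 mm is 0.002.

```bash
echo '[0.002, 0, 0, 0, 0, 0, 0, 0, 0, 0, 0, 0, 0, 0, 0, 0, 0, 0]' | python3 -m inch| grep -E "pos|wrist"
```

```text
position: [517.2, -82.0, 60.9]
wrist_force: [-0.9, 0.5, -2.5]
```

Converted, 1 mm is 0.002.

```bash
echo '[0.002, 0, 0, 0, 0, 0, 0, 0, 0, 0, 0, 0, 0, 0, 0, 0, 0, 0]' | python3 -m inch| grep -E "pos|wrist"
```

```text
position: [516.2, -82.1, 61.0]
wrist_force: [-0.3, -0.3, -2.0]
```

Converted, 0.6 mm is 0.0012.

```bash
echo '[0.0012, 0, 0, 0, 0, 0, 0, 0, 0, 0, 0, 0, 0, 0, 0, 0, 0, 0]' | python3 -m inch| grep -E "pos|wrist"
```

```text
position: [515.7, -82.1, 61.0]
wrist_force: [1.2, 0.1, -2.3]
```

Converted, 0.6 mm is 0.0012.

```bash
echo '[0.0012, 0, 0, 0, 0, 0, 0, 0, 0, 0, 0, 0, 0, 0, 0, 0, 0, 0]' | python3 -m inch| grep -E "pos|wrist"
```

```text
position: [515.2, -82.1, 61.1]
wrist_force: [5.0, -0.5, -3.1]
```

Converted, 0.6 mm is 0.0012.

```bash
echo '[0.0012, 0, 0, 0, 0, 0, 0, 0, 0, 0, 0, 0, 0, 0, 0, 0, 0, 0]' | python3 -m inch| grep -E "pos|wrist"
```

```text
position: [514.7, -82.1, 61.1]
wrist_force: [4.8, 0.2, -3.1]
```

Converted, 0.6 mm is 0.0012.

```bash
echo '[0.0012, 0, 0, 0, 0, 0, 0, 0, 0, 0, 0, 0, 0, 0, 0, 0, 0, 0]' | python3 -m inch| grep -E "pos|wrist"
```

```text
position: [514.1, -82.1, 61.2]
wrist_force: [5.0, 0.2, -2.5]
```

Contact with the plunger at TCP x≈515.6 (+4), so the seat axis is at TCP x≈511.6 and the target is about 509.1.

Converted, 1 mm is 0.002.

```bash
echo '[0.002, 0, 0, 0, 0, 0, 0.002, 0, 0, 0, 0, 0, 0.002, 0, 0, 0, 0, 0, 0, 0, 0, 0, 0, 0]' | python3 -m inch| grep -E "pos|wrist"
```

```text
position: [511.3, -82.2, 61.3]
wrist_force: [7.7, 0.7, -3.7]
```

Converted, 0.8 mm is 0.0016, 0.6 mm is 0.0012.

```bash
echo '[0.0016, 0, 0, 0, 0, 0, 0.0016, 0, 0, 0, 0, 0, 0.0012, 0, 0, 0, 0, 0, 0, 0, 0, 0, 0, 0, 0, 0, 0, 0, 0, 0]' | python3 -m inch| grep -E "pos|wrist|grip"
python3 - <<'E'
from h import *
a=optics.get_image("side");k=cv2.resize(a[190:250,350:430],(800,600),interpolation=cv2.INTER_CUBIC)
cv2.imwrite("pics/s6.png",np.clip(k*1.5,0,255).astype(np.uint8))
E
```

```text
position: [509.3, -82.2, 61.3]
wrist_force: [8.2, 0.3, -4.5]
grip_width: 49.4
```

View pics/s6.png

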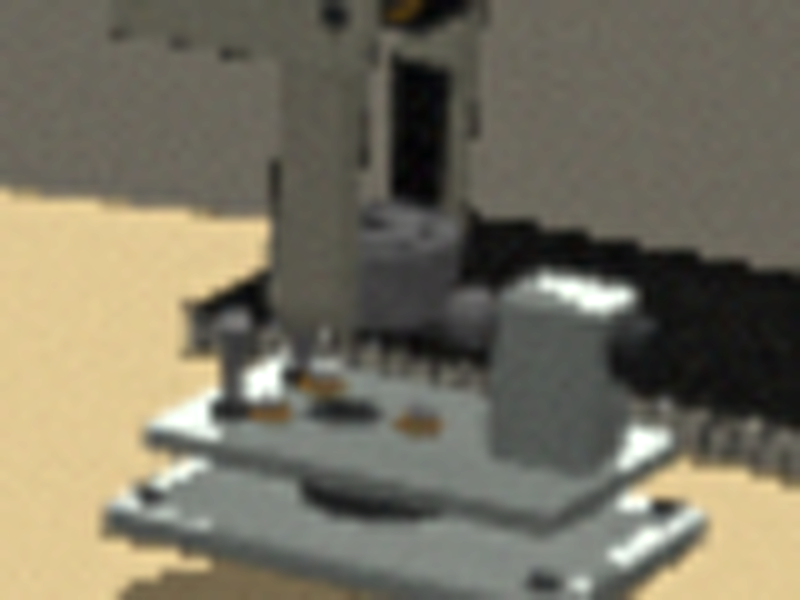

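The mirror (410,265) is level and pushes the ball at (470,315) back, clear of the pin at (235,330). Lowering.

Converted, 1 mm is 0.002.

```bash
echo '[0, 0, 0.002, 0, 0, 0, 0, 0, 0.002, 0, 0, 0, 0, 0, 0.002, 0, 0, 0, 0, 0, 0, 0, 0, 0]' | python3 -m inch| grep -E "pos|wrist"
```

```text
position: [509.6, -82.4, 58.7]
wrist_force: [10.1, 0.4, -0.4]
```

Converted, 1 mm is 0.002.

```bash
echo '[0, 0, 0.002, 0, 0, 0, 0, 0, 0.002, 0, 0, 0, 0, 0, 0, 0, 0, 0]' | python3 -m inch| grep -E "pos|wrist"
```

```text
position: [509.6, -82.4, 56.7]
wrist_force: [9.6, -0.9, -1.0]
```

Converted, 1 mm is 0.002.

```bash
echo '[0, 0, 0.002, 0, 0, 0, 0, 0, 0.002, 0, 0, 0, 0, 0, 0, 0, 0, 0]' | python3 -m inch| grep -E "pos|wrist"
```

```text
position: [509.6, -82.4, 54.7]
wrist_force: [8.5, -0.8, -0.9]
```

Converted, 1 mm is 0.002.

```bash
echo '[0, 0, 0.002, 0, 0, 0, 0, 0, 0.002, 0, 0, 0, 0, 0, 0.002, 0, 0, 0, 0, 0, 0, 0, 0, 0]' | python3 -m inch| grep -E "pos|wrist"
```

```text
position: [509.6, -82.4, 51.7]
wrist_force: [9.0, 0.2, -0.7]
```

Converted, 1 mm is 0.002.

```bash
echo '[0, 0, 0.002, 0, 0, 0, 0, 0, 0.002, 0, 0, 0, 0, 0, 0.002, 0, 0, 0, 0, 0, 0, 0, 0, 0]' | python3 -m inch| grep -E "pos|wrist"
```

```text
position: [509.6, -82.4, 48.7]
wrist_force: [9.4, -0.0, -1.1]
```

Converted, 1 mm is 0.002.

```bash
echo '[0, 0, 0.002, 0, 0, 0, 0, 0, 0.002, 0, 0, 0, 0, 0, 0.002, 0, 0, 0, 0, 0, 0, 0, 0, 0, 0, 0, 0, 0, 0, 0]' | python3 -m inch| grep -E "pos|wrist|torq"
```

```text
position: [509.5, -82.4, 45.7]
wrist_force: [9.1, 0.0, -1.4]
```

Converted, -0.6 mm is -0.0012, 0.4 mm is 0.0008.

```bash
echo '[-0.0012, 0, 0.0008, 0, 0, 0, -0.0012, 0, 0, 0, 0, 0, 0, 0, 0, 0, 0, 0]' | python3 -m inch| grep -E "pos|wrist"
```

```text
position: [510.8, -82.4, 45.4]
wrist_force: [8.3, -0.8, 0.3]
```

Converted, -0.3 mm is -0.0006.

```bash
echo '[-0.0006, 0, 0, 0, 0, 0, 0, 0, 0, 0, 0, 0]' | python3 -m inch| grep -E "pos|wrist"
```

```text
position: [511.0, -82.4, 45.4]
wrist_force: [8.0, -0.1, 0.4]
```

```bash
echo '[-0.0006, 0, 0, 0, 0, 0, 0, 0, 0, 0, 0, 0]' | python3 -m inch| grep -E "pos|wrist"
```

```text
position: [511.3, -82.4, 45.4]
wrist_force: [7.6, -0.2, 1.3]
```

Converted, -0.3 mm is -0.0006.

```bash
echo '[-0.0006, 0, 0, 0, 0, 0, 0, 0, 0, 0, 0, 0]' | python3 -m inch| grep -E "pos|wrist"
```

```text
position: [511.5, -82.4, 45.4]
wrist_force: [7.0, -0.5, 0.4]
```

Converted, -0.3 mm is -0.0006.

```bash
echo '[-0.0006, 0, 0, 0, 0, 0, 0, 0, 0, 0, 0, 0]' | python3 -m inch| grep -E "pos|wrist"
```

```text
position: [511.8, -82.3, 45.3]
wrist_force: [6.3, -0.2, 0.8]
```

Converted, -0.25 mm is -0.0005.

```bash
echo '[-0.0005, 0, 0, 0, 0, 0, 0, 0, 0, 0, 0, 0]' | python3 -m inch| grep -E "pos|wrist"
```

```text
position: [511.9, -82.3, 45.2]
wrist_force: [5.9, -1.1, 0.6]
```

Converted, -0.25 mm is -0.0005.

```bash
echo '[-0.0005, 0, 0, 0, 0, 0, 0, 0, 0, 0, 0, 0]' | python3 -m inch| grep -E "pos|wrist"
```

```text
position: [512.0, -82.2, 45.1]
wrist_force: [5.8, -0.1, 0.4]
```

Converted, -0.3 mm is -0.0006.

```bash
echo '[-0.0006, 0, 0, 0, 0, 0, 0, 0, 0, 0, 0, 0]' | python3 -m inch| grep -E "pos|wrist"
```

```text
position: [512.1, -82.2, 44.9]
wrist_force: [4.6, 1.0, 1.1]
```

Converted, -0.3 mm is -0.0006.

```bash
echo '[-0.0006, 0, 0, 0, 0, 0, 0, 0, 0, 0, 0, 0]' | python3 -m inch| grep -E "pos|wrist"; python3 -c "
from h import *
o=sensors.get_obs();print(o['position'],o['wrist_force'],o['torque'],o['tool_rot'])"
```

```text
position: [512.2, -82.1, 44.7]
wrist_force: [4.5, 1.8, 1.9]
[512.16 -82.13  44.66] [4.55 1.76 1.86] [ 0.19 -0.74  0.03] [[-1.   -0.03  0.  ]
 [-0.03  1.    0.  ]
 [-0.    0.   -1.  ]]
```

Converted, -0.3 mm is -0.0006.

```bash
echo '[-0.0006, 0.0006, 0, 0, 0, 0, 0, 0, 0, 0, 0, 0]' | python3 -m inch| grep -E "pos|wrist"; echo '[-0.0006, 0.0004, 0, 0, 0, 0, 0, 0, 0, 0, 0, 0]' | python3 -m inch| grep -E "pos|wrist"; python3 -c "
from h import *
o=sensors.get_obs();print(o['position'],o['wrist_force'],o['torque'],o['tool_rot'])"
```

```text
position: [512.3, -81.9, 44.5]
wrist_force: [4.0, -0.9, 1.4]
position: [512.5, -81.8, 44.4]
wrist_force: [3.0, -2.7, 1.4]
[512.48 -81.77  44.42] [ 3.02 -2.65  1.44] [-0.38 -0.26  0.  ] [[-1.   -0.03 -0.  ]
 [-0.03  1.   -0.  ]
 [ 0.   -0.   -1.  ]]
```

Both pins are in contact and the load is nearly balanced. Releasing.

Careful with the scale: shifts go in shares of 0.5 m and turns go in shares of 2 pi rad. That gives: -0.2 mm is -0.0004.

```bash
echo '[0, -0.0004, 0, 0, 0, 0, 0, 0, 0, 0, 0, 0, 0, 0, 0, 0, 0, 0]' | python3 -m inch 54| grep -E "pos|wrist|grip"; echo '[0, 0, 0, 0, 0, 0, 0, 0, 0, 0, 0, 0]' | python3 -m inch 66| grep -E "pos|wrist|grip";  echo '[0, 0, -0.02, 0, 0, 0, 0, 0, -0.05, 0, 0, 0, 0, 0, -0.05, 0, 0, 0, 0, 0, 0, 0, 0, 0, 0, 0, 0, 0, 0, 0]' | python3 -m inch | grep -E "pos|wrist|grip"
python3 - <<'E'
from h import *
a=optics.get_image("side");k=cv2.resize(a[190:250,350:430],(800,600),interpolation=cv2.INTER_CUBIC)
cv2.imwrite("pics/s7.png",np.clip(k*1.5,0,255).astype(np.uint8))
E
```

```text
position: [512.5, -81.8, 44.4]
wrist_force: [0.0, 0.6, 0.7]
grip_width: 53.7
position: [512.6, -81.8, 44.5]
wrist_force: [0.2, 0.3, -0.4]
grip_width: 65.3
position: [512.5, -81.8, 104.2]
wrist_force: [0.4, 0.1, -0.6]
grip_width: 65.8
```

View pics/s7.png

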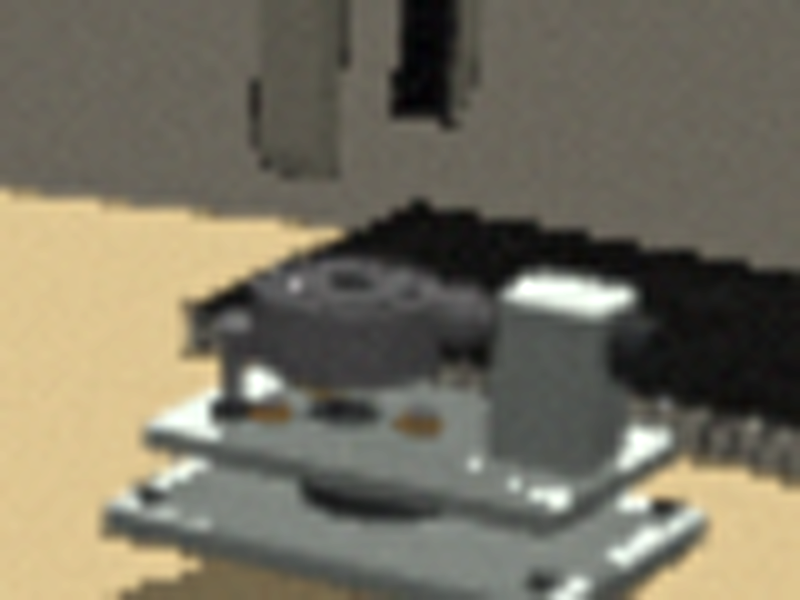

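The mirror is held level between the ball and both pins, above the screws, with the boss at (350,278). I'll close the fingers and press the boss.

Converted, 12 mm is 0.024, 8 mm is 0.016.

```bash
echo '[0, 0, 0, 0, 0, 0, 0, 0, 0, 0, 0, 0, 0, 0, 0, 0, 0, 0, 0, 0, 0, 0, 0, 0, 0, 0, 0, 0, 0, 0]' | python3 -m inch 0| grep -E "grip"; echo '[0, 0, 0.024, 0, 0, 0, 0, 0, 0.024, 0, 0, 0, 0, 0, 0.016, 0, 0, 0, 0, 0, 0.006, 0, 0, 0, 0, 0, 0, 0, 0, 0]' | python3 -m inch | grep -E "pos|wrist|grip"
```

```text
grip_width: 20.8
position: [512.7, -81.9, 69.5]
wrist_force: [-0.8, -0.0, -0.4]
grip_width: 0.8
```

Converted, 0.5 mm is 0.001.

```bash
echo '[0, 0, 0.001, 0, 0, 0, 0, 0, 0.001, 0, 0, 0, 0, 0, 0, 0, 0, 0]' | python3 -m inch | grep -E "pos|wrist"
```

```text
position: [512.7, -81.8, 68.6]
wrist_force: [0.9, 0.3, 0.2]
```

Converted, 0.5 mm is 0.001.

```bash
echo '[0, 0, 0.001, 0, 0, 0, 0, 0, 0.001, 0, 0, 0, 0, 0, 0, 0, 0, 0]' | python3 -m inch | grep -E "pos|wrist"
```

```text
position: [512.9, -81.9, 67.7]
wrist_force: [0.4, 0.2, 2.1]
```

Converted, 0.5 mm is 0.001, 0.3 mm is 0.0006.

```bash
echo '[0, 0, 0.001, 0, 0, 0, 0, 0, 0.0006, 0, 0, 0, 0, 0, 0, 0, 0, 0]' | python3 -m inch | grep -E "pos|wrist"
```

```text
position: [512.6, -81.8, 66.7]
wrist_force: [1.2, -0.0, 1.4]
```

Converted, 0.4 mm is 0.0008.

```bash
echo '[0, 0, 0.0008, 0, 0, 0, 0, 0, 0.0008, 0, 0, 0, 0, 0, 0, 0, 0, 0]' | python3 -m inch | grep -E "pos|wrist"
```

```text
position: [512.6, -81.9, 65.9]
wrist_force: [2.0, 0.5, 2.1]
```

Converted, 0.4 mm is 0.0008.

```bash
echo '[0, 0, 0.0008, 0, 0, 0, 0, 0, 0.0008, 0, 0, 0, 0, 0, 0, 0, 0, 0]' | python3 -m inch | grep -E "pos|wrist"
```

```text
position: [512.7, -81.9, 65.1]
wrist_force: [2.0, 0.2, 2.6]
```

Converted, 0.4 mm is 0.0008.

```bash
echo '[0, 0, 0.0008, 0, 0, 0, 0, 0, 0.0008, 0, 0, 0, 0, 0, 0, 0, 0, 0]' | python3 -m inch | grep -E "pos|wrist"
```

```text
position: [512.6, -81.9, 64.4]
wrist_force: [1.0, 0.6, 4.2]
```

Converted, 0.3 mm is 0.0006.

```bash
echo '[0, 0, 0.0006, 0, 0, 0, 0, 0, 0.0006, 0, 0, 0, 0, 0, 0, 0, 0, 0]' | python3 -m inch | grep -E "pos|wrist"
```

```text
position: [512.6, -81.9, 63.8]
wrist_force: [-0.7, -0.3, 5.6]
```

Converted, 0.3 mm is 0.0006, 0.2 mm is 0.0004.

```bash
echo '[0, 0, 0.0006, 0, 0, 0, 0, 0, 0.0004, 0, 0, 0, 0, 0, 0, 0, 0, 0]' | python3 -m inch | grep -E "pos|wrist"
```

```text
position: [512.5, -81.9, 63.4]
wrist_force: [-2.3, 0.9, 6.8]
```

Converted, 0.2 mm is 0.0004.

```bash
echo '[0, 0, 0.0004, 0, 0, 0, 0, 0, 0.0004, 0, 0, 0, 0, 0, 0, 0, 0, 0]' | python3 -m inch | grep -E "pos|wrist"
```

```text
position: [512.5, -81.9, 63.1]
wrist_force: [-4.3, 0.2, 7.3]
```

```bash
echo '[0, 0, 0.0004, 0, 0, 0, 0, 0, 0.0004, 0, 0, 0, 0, 0, 0, 0, 0, 0]' | python3 -m inch | grep -E "pos|wrist"
```

```text
position: [512.2, -81.9, 62.2]
wrist_force: [-1.2, -0.4, 0.4]
```

Converted, 0.2 mm is 0.0004, 0.1 mm is 0.0002.

```bash
echo '[0, 0, 0.0004, 0, 0, 0, 0, 0, 0.0002, 0, 0, 0, 0, 0, 0, 0, 0, 0]' | python3 -m inch | grep -E "pos|wrist"
```

```text
position: [512.6, -81.8, 62.0]
wrist_force: [-1.3, 0.2, 0.6]
```

It snapped past the ball and the force dropped. Now pressing down to seat it.

Converted, 0.3 mm is 0.0006.

```bash
echo '[0, 0, 0.0006, 0, 0, 0, 0, 0, 0, 0, 0, 0]' | python3 -m inch | grep -E "pos|wrist"
```

```text
position: [512.7, -81.8, 61.9]
wrist_force: [-2.7, -0.4, 3.5]
```

Converted, 0.3 mm is 0.0006.

```bash
echo '[0, 0, 0.0006, 0, 0, 0, 0, 0, 0, 0, 0, 0]' | python3 -m inch | grep -E "pos|wrist"
```

```text
position: [512.7, -81.8, 61.8]
wrist_force: [-3.1, 0.8, 4.4]
```

Converted, 0.3 mm is 0.0006.

```bash
echo '[0, 0, 0.0006, 0, 0, 0, 0, 0, 0, 0, 0, 0]' | python3 -m inch | grep -E "pos|wrist"
```

```text
position: [512.8, -81.9, 61.6]
wrist_force: [-4.0, 0.1, 7.4]
```

Converted, 0.3 mm is 0.0006.

```bash
echo '[0, 0, 0.0006, 0, 0, 0, 0, 0, 0, 0, 0, 0]' | python3 -m inch | grep -E "pos|wrist"
```

```text
position: [512.8, -81.9, 61.6]
wrist_force: [-4.3, 1.1, 9.4]
```

Converted, 0.2 mm is 0.0004.

```bash
echo '[0, 0, 0.0004, 0, 0, 0, 0, 0, 0, 0, 0, 0]' | python3 -m inch | grep -E "pos|wrist"
```

```text
position: [512.9, -81.9, 61.5]
wrist_force: [-5.5, 0.2, 11.7]
```

Converted, 0.3 mm is 0.0006, 0.2 mm is 0.0004.

```bash
echo '[0.0006, 0, 0.0004, 0, 0, 0, 0, 0, 0, 0, 0, 0]' | python3 -m inch | grep -E "pos|wrist"
```

```text
position: [512.8, -81.9, 61.5]
wrist_force: [-4.7, 0.8, 11.4]
```

Converted, 0.2 mm is 0.0004, 0.1 mm is 0.0002.

```bash
echo '[0.0002, 0, 0.0004, 0, 0, 0, 0, 0, 0, 0, 0, 0]' | python3 -m inch | grep -E "pos|wrist"
```

```text
position: [512.8, -81.9, 61.4]
wrist_force: [-3.7, 0.8, 12.4]
```

Converted, 0.2 mm is 0.0004, 0.1 mm is 0.0002.

```bash
echo '[0.0002, 0, 0.0004, 0, 0, 0, 0, 0, 0, 0, 0, 0]' | python3 -m inch | grep -E "pos|wrist"
```

```text
position: [512.8, -81.9, 61.4]
wrist_force: [-3.8, 1.6, 13.4]
```

Converted, 0.2 mm is 0.0004, 0.1 mm is 0.0002.

```bash
echo '[0.0002, 0, 0.0004, 0, 0, 0, 0, 0, 0, 0, 0, 0, 0, 0, 0, 0, 0, 0]' | python3 -m inch | grep -E "time|pos|wrist"
```

```text
time_s: 32.8
position: [512.8, -81.9, 61.3]
wrist_force: [-3.6, 0.9, 14.8]
```

Converted, 0.2 mm is 0.0004.

```bash
echo '[0, 0, 0.0004, 0, 0, 0, 0, 0, 0, 0, 0, 0, 0, 0, 0, 0, 0, 0]' | python3 -m inch | grep -E "time|pos|wrist"; echo '[0, 0, 0, 0, 0, 0, 0, 0, 0, 0, 0, 0, 0, 0, 0, 0, 0, 0]' | python3 -m inch | grep -E "pos|wrist"
```

```text
time_s: 33.17
position: [512.8, -81.9, 61.3]
wrist_force: [-5.0, 1.0, 16.1]
position: [512.8, -81.9, 61.3]
wrist_force: [-4.8, 1.9, 16.6]
```

Converted, -50 mm is -0.1, -40 mm is -0.08.

```bash
echo '[0, 0, -0.002, 0, 0, 0, 0, 0, -0.02, 0, 0, 0, 0, 0, -0.08, 0, 0, 0, 0, 0, -0.1, 0, 0, 0, 0, 0, -0.1, 0, 0, 0]' | python3 -m inch | grep -E "pos|wrist"; echo '[0.04, 0.06, 0, 0, 0, 0, 0.04, 0.09, 0, 0, 0, 0, 0.04, 0.09, 0, 0, 0, 0, 0.04, 0.09, 0, 0, 0, 0, 0.04, 0.09, 0, 0, 0, 0]' | python3 -m inch | grep pos;echo '[0, 0.08, 0, 0, 0, 0, 0, 0.08, 0, 0, 0, 0, 0, 0.06, 0, 0, 0, 0, 0, 0, 0, 0, 0, 0, 0, 0, 0, 0, 0, 0]' | python3 -m inch | grep -E "time|pos|wrist"
python3 - <<'E'
from h import *
a=optics.get_image("side");b=optics.get_image("top")
f=lambda im,x,y,w,h,k:cv2.resize(im[y:y+h,x:x+w],None,fx=k,fy=k,interpolation=cv2.INTER_CUBIC)
k=np.zeros((600,800,3),np.uint8)
k[:300,:400]=f(a,350,200,80,60,5);k[:450,400:]=f(b,400,230,80,90,5);k[300:600,:400]=cv2.resize(b,(400,300))
cv2.imwrite("pics/s8.png",np.clip(k*1.5,0,255).astype(np.uint8))
E
```

```text
position: [511.8, -81.8, 212.6]
wrist_force: [-0.0, -0.1, -0.3]
position: [405.8, 126.7, 211.2]
time_s: 35.42
position: [403.9, 235.1, 210.9]
wrist_force: [-0.7, 0.3, 0.9]
```

View pics/s8.png

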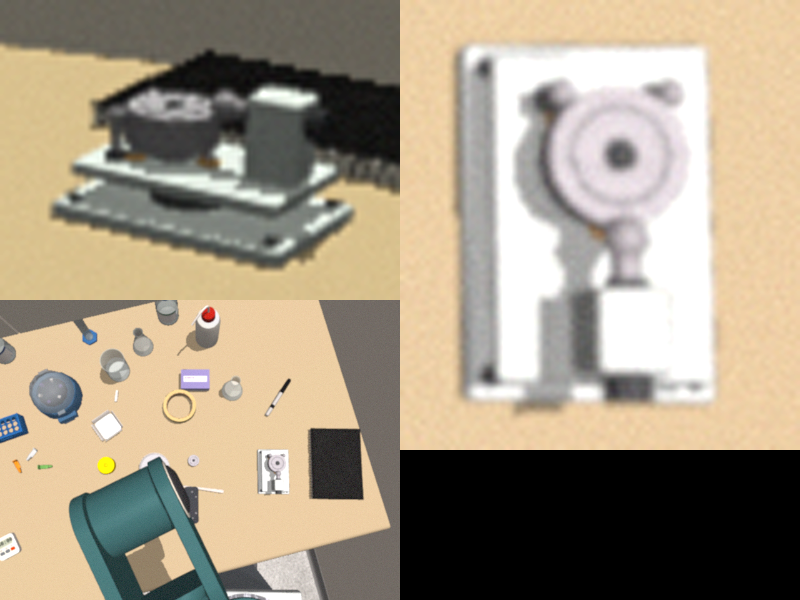

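The mirror sits level between ball and pins, with its boss at crop (620,155). It dropped about 6.2 mm to s≈7, which is screw height, and the other things are where they were. Handing in.

```bash
python3 -c "
from cell import workorder
print(workorder.close_job())"
```

```text
the job is handed in; nothing more can be done
None
```

The mirror is in the mount, back up and held by the plunger against both pins; a press of about 16 N seated it at roughly screw height (s ≈ 7 mm), the other things look undisturbed, and the job was handed in at about 35.5 s, though I did not test separately that it cannot rock.

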